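Hold a shaft collar on the set-screw flat

TASK

Push the motor drive unit along the roller track until it is fully home against the pads of the bay's end stop, then turn its upright shaft with the fingers until the shaft's flat faces the notched key guide squarely. Then lift the collar that lies loosely round the shaft, with its set screw square in front of the flat and the whole height of the collar on the flat, level and not forced hard against the shaft. Finish while still holding it there in the fingers, so that the screw could be tightened, with the unit still home and the shaft as set; leave the hex key, tape roll and tally counter alone.

Things in the scene. Friction and masses are not known exactly. Their poses are not given: they have to be found in the camera images.
- station: fixed roller track with a steel bay at one end. Origin on the bench top, below the shaft's place when the drive unit is home; +y runs along the track (y -224 to 76 mm) to the end stop, -x points to the key guide, roughly at the robot. Free rollers, tops 30 mm high; side rails 104 mm apart inside, 40 mm high; bay cheeks 56 mm high at y -49 to 61 mm, outer faces at x = -66 and 66 mm
- stop (a point): on the bay's end stop, midway between the faces of its two rubber pads, 58 mm above the bench, at y = 55 mm in the station's frame; the stop is 74 mm high
- key_notch (a point): middle of the floor of the 10 mm wide open notch in the top of the key guide, an upright steel plate 30 mm wide, 8 mm thick and 138 mm high; 120 mm above the bench, at x = -90 mm, y = 0 in the station's frame
- drive: loose grey motor unit on the rollers, 0.55 to 0.9 kg; housing 100 mm (x) by 110 mm (y) by 48 mm, axes as the station's (2 mm play to each rail). Origin: centre of its underside, at the station's x = y = 0 when home. Round boss 30 mm across in mid top, its top 66 mm above the origin, carries the shaft. Starts 90 to 140 mm short of home; rolls with about 1 to 2 N, stays where left
- shaft (a joint): angle of the upright steel shaft in the drive unit, rad, counter-clockwise from above positive; 0 = flat faces the drive unit's -x, the side of the key guide. Starts between 0.5 and 1.3. Turns stiffly with about 0.1 N m and stays where it is left
- shaft_top (a point): centre of the shaft's top end, 118 mm above the drive unit's origin; turns with the shaft, its -x points out of the flat. Shaft 20 mm in diameter, 52 mm out of the boss; its upper 32 mm have one flat 16 mm wide, face 6 mm from the axis, so it is 16 mm thick from flat to back; the lower 20 mm are round
- collar: loose dark steel collar, 0.08 kg, lying round the shaft on the boss; 40 mm outside, bore 24 mm, 14 mm high, two grip faces 42 mm apart (22 mm wide) on its +y and -y sides. Origin: centre of its underside; set screw sticks out along -x. Starts turned up to 0.5 rad from the unit's axes. All of it is on the flat when its origin is 32 to 14 mm below shaft_top
- screw (a point): outer end of the collar's set screw head (head 9 mm in diameter), 28.5 mm from the collar's axis along its -x, 7 mm above its underside
- hex_key: bystander: L-shaped steel hex key, 100 by 33 mm, 6 mm thick, loose on the bench
- tape_roll: bystander: roll of tape 95 mm across, 25 mm high, loose on the bench
- tally: bystander: round hand counter 44 mm across, 21 mm high, loose on the bench

How it is judged:
By the outcome, as a careful person would: the job done as asked, in the order asked, and still so for the second after the job is handed in, while the arm keeps its last pose, push and grip.
It also fails if it takes over 64 s, if anything falls off the work surface, if the arm or the gripper's body presses on something with over 40 N, if the wrist force passes 120 N, or if a joint passes its speed limit or range.

ROBOT

A 6-joint arm with a two-finger parallel gripper is mounted at the origin on a cart in front of the work surface, level with it; the furniture and walls round the work are solid. World frame = base frame: x ahead of the robot, y to its left, z up, the work surface at z = 0. Lengths are in mm, angles in rad, forces in N, time in s.
With the tool pointing down it reaches from about 350 to 975 mm from the base axis. Payload 17.4 kg.
Tool frame: the origin (TCP) lies at the centre of the arm's flange, where the gripper is bolted on; the fingertips stand 173 mm ahead of it and the grasp point (between the pads) lies 155 mm ahead of it; z points along the fingers, y is the line along which they close (so a half turn about z gives the same grasp; the last joint's range is limited). The gripper opens to 85 mm and grips with 20 to 120 N. Pads are 22 mm wide; open, the fingers measure 114 mm over their backs; the gripper's body (76 mm by 85 mm) begins 54 mm behind the grasp point. The pads swing forward as they close: fully open they stand 13 mm farther back than shut.
Start: joints at [1.204, 0.116, 1.442, -0, 1.584, -0.038], TCP at [217.971, 638.845, 404.703] pointing down, gripper open.
Joint ranges: [-2.83, 2.83], [-0.83, 2.19], [0.07, 2.5], [-1.14, 4.28], [0.01, 3], [-2.97, 2.97]. Speed limits (rad/s): [1.89, 1.89, 2.22, 3.14, 3.14, 3.14].

INTERFACE

Orientations are given as a unit quaternion [w, x, y, z].
In Python, from rig import * gives the robot as it stands.
- The arm moves only by the shell command python3 -m creep 'ROWS' [FORCE]. ROWS is JSON, a list of rows, each a list of 5 numbers: the shift along the tool's x, y, z in m, then the turn about the tool's z in rad, then the finger opening in m, from 0 to 0.0854. A call has 1 to 8 rows; each row is the pose to reach, as a shift and turn from the pose commanded when the call began, along the tool's axes at that moment; what a row does not reach only later rows make up. A row lasts 1/10 s, in which the tool goes at most 50 mm and 8.59 degrees, less where a joint would pass 70% of its speed; a pose out of reach is approached as far as the arm can. A call with a gripper value outside its range is refused whole. The fingers move at their own pace and stop on an object; FORCE is the grip in N (left out, the last holds). Time passes only in rows, so rows that repeat a pose let the fingers close. It gives the time, the measured TCP pose, the force, the opening and the grip force at its end, in the units of the state.
- get_state(): the state, without advancing time (a new reading comes with each control period).
- capture(name): name is "scene" or "top"; returns a dict with "img" (384x512x3 uint8, blue, green, red), "fx", "fy", "cx", "cy" (pixels), "rvec" (rotation vector, rad) and "tvec" (3), from world to camera coordinates, as OpenCV has them. Camera axes: x right, y down, z forward; pixel columns grow to the right and rows downward; lengths in mm; the calibration is good to about 2 mm. A picture is of the moment at which its call begins. There is no depth.
- hand_in(): hands the job in; it is judged then, once.
The state is a dict: "time": time; "q": joint angles; "joint_velocities": joint speeds; "tau": joint torques, N m; "position": TCP position; "orientation": TCP orientation; "contact_force": force on the tool from outside, world axes, zero at the start; "ft_torque": the same for the moment, N m; "gripper_width": opening from 0.0 (shut) to 1.0 (fully open); "grip_force": force on a finger pad.
Only numpy, scipy, OpenCV 4.12 (cv2) and the standard library are available. Lean on these libraries where they do the work, as an engineer would, in place of code of your own. Each camera call takes 0.05 s, during which the arm holds its last target. There are 200 camera calls.

## Working session

There is one attempt and no reset: what is moved stays moved. The work goes in short steps, Python scripts to look and compute and a shell command to move; the robot and the scene stay as the last step left them, time stands still between calls to the robot, and variables do not carry over. Pictures are saved under pics/ and viewed, at most 10 in all, crops included, and the job is handed in when it is done.

```bash
mkdir -p pics; ls; python3 - <<'E'
from rig import *
import cv2,numpy as np
s=get_state();print({k:np.round(v,3) for k,v in s.items()})
for n in("scene","top"):
    c=capture(n);print(n,c["fx"],c["fy"],c["cx"],c["cy"],np.ravel(c["rvec"]),np.ravel(c["tvec"]))
    R=cv2.Rodrigues(np.array(c["rvec"],float))[0];print("campos",-R.T@np.ravel(c["tvec"]))
    cv2.imwrite(f"pics/{n}0.png",cv2.resize(c["img"],(800,600),interpolation=cv2.INTER_CUBIC))
E
```

```text
pics
{'time': np.float64(0.0), 'q': array([ 1.204,  0.116,  1.442,  0.   ,  1.584, -0.038]), 'joint_velocities': array([ 0.   , -0.   , -0.   ,  0.001,  0.   ,  0.   ]), 'tau': array([-1.0000e-03, -7.3199e+01, -6.3247e+01, -0.0000e+00,  6.0000e-03,
        0.0000e+00]), 'position': array([217.961, 638.844, 403.923]), 'orientation': array([-0.   ,  0.164,  0.987, -0.001]), 'contact_force': array([-0.151, -0.012, -0.016]), 'ft_torque': array([0.051, 0.034, 0.036]), 'grip_force': np.float64(0.0), 'gripper_width': np.float64(0.997)}
scene 384.9789309597651 384.9789309597651 251.1560496227928 187.69031704444802 [ 2.26155022 -1.0001464   0.3629639 ] [-387.90265758  332.12132244  890.49461598]
campos [  24.80668888 -505.9772669   892.81876058]
top 351.1977516854439 351.1977516854439 255.7043583172516 191.4271983333494 [ 2.13550345 -2.10742503  0.18353214] [-49.02762283 532.44287401 988.79579043]
campos [ 345.07611349  -53.28319125 1068.50344617]
```

View pics/scene0.png

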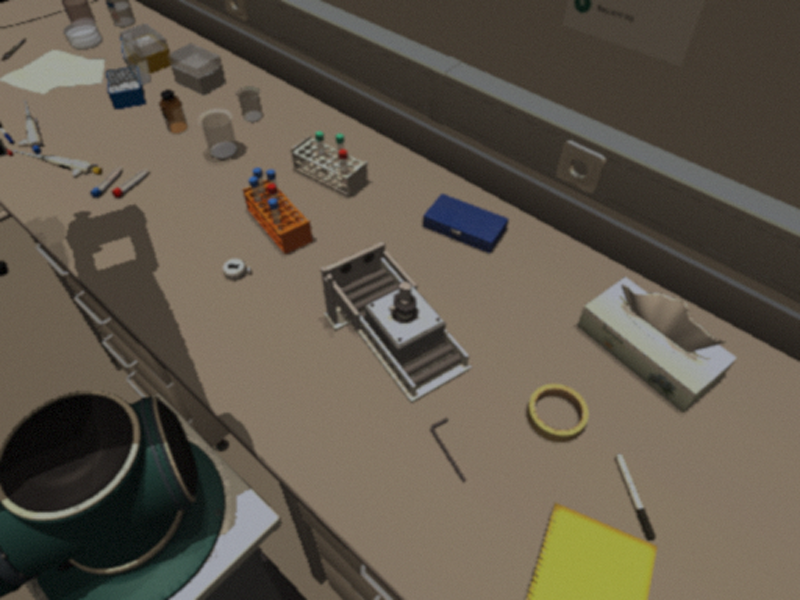

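View pics/top0.png

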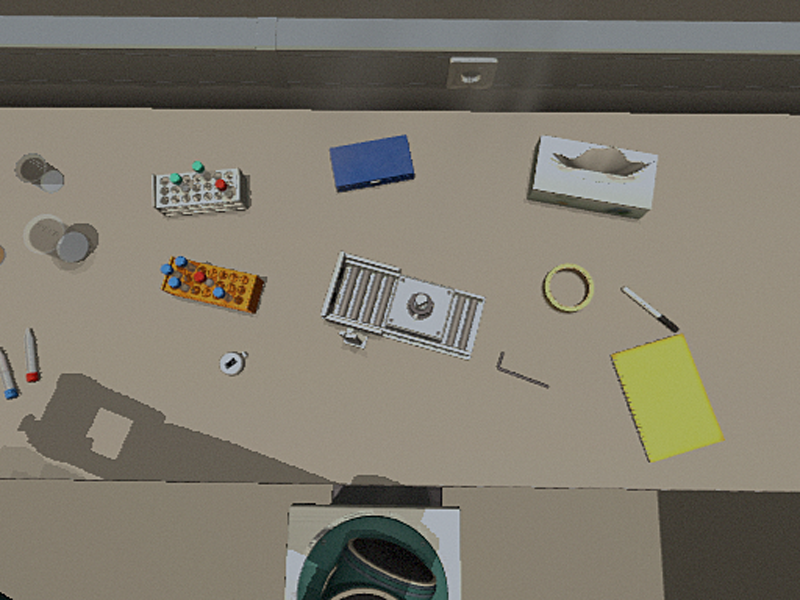

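The top view shows the track running from (478,320) to the stop at (335,290). The drive is at (418,305), the key guide at (352,338) and the counter at (232,362). The hex key lies at (520,372) and the tape at (568,288). I'll enlarge the station in both views.

```bash
python3 - <<'E'
from rig import *
import cv2,numpy as np
def crop(n,x0,y0,w,h,k,out):
    im=capture(n)["img"][y0:y0+h,x0:x0+w]
    im=cv2.resize(im,None,fx=k,fy=k,interpolation=cv2.INTER_CUBIC)
    for i in range(0,w,10): cv2.putText(im,str(x0+i),(i*k,8),0,.3,(0,255,255),1);cv2.line(im,(i*k,10),(i*k,16),(0,255,255),1)
    for i in range(0,h,10): cv2.putText(im,str(y0+i),(0,i*k+4),0,.3,(0,255,255),1)
    cv2.imwrite(out,im)
crop("top",200,155,114,84,7,"pics/t1.png")
crop("scene",200,150,105,110,5,"pics/s1.png")
E
```

```text
(no output)
```

View pics/t1.png

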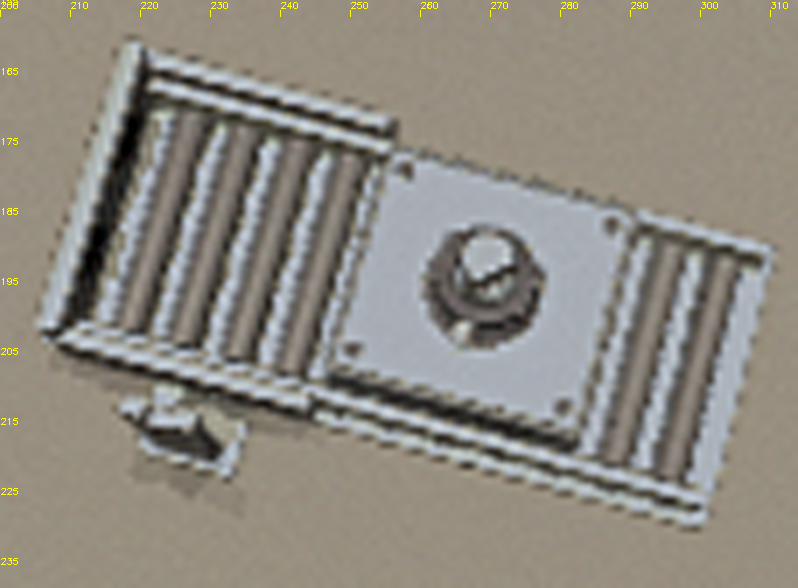

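View pics/s1.png

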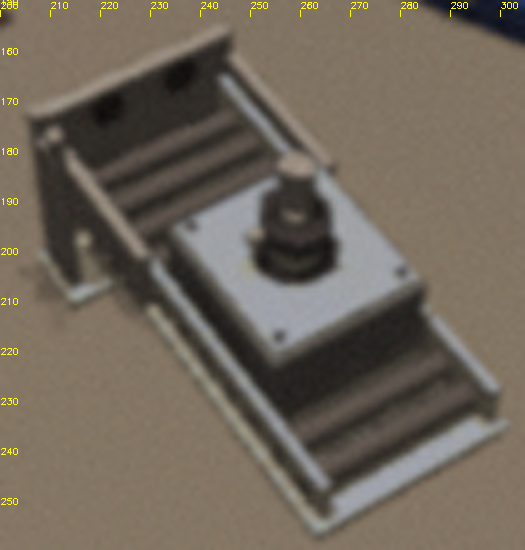

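The top crop shows these points:
- Drive corners at about (393,152), (633,212), (577,430) and (328,372).
- Shaft top at (488,255), with the flat facing down-right.
- Set screw at (462,330), facing down-left.
- Cheek ends at (397,120) and (312,403).

The scene crop shows drive corners at (172,232), (275,360) and (425,280), and the shaft top at (297,162). Next I'll fit the poses from these.

```bash
cat > h.py <<'E'
from rig import *
import cv2,numpy as np
from scipy.optimize import least_squares
def proj(c,P):
    K=np.array([[c["fx"],0,c["cx"]],[0,c["fy"],c["cy"]],[0,0,1]])
    return cv2.projectPoints(np.array(P,float).reshape(-1,3),np.array(c["rvec"],float),np.array(c["tvec"],float),K,None)[0][:,0]
def ray(c,uv,z):
    R=cv2.Rodrigues(np.array(c["rvec"],float))[0];t=np.ravel(c["tvec"])
    o=-R.T@t;d=R.T@np.array([(uv[0]-c["cx"])/c["fx"],(uv[1]-c["cy"])/c["fy"],1])
    return o+d*(z-o[2])/d[2]
def S(p,P):
    P=np.array(P,float).reshape(-1,3);ca,sa=np.cos(p[2]),np.sin(p[2])
    return np.c_[p[0]+ca*P[:,0]-sa*P[:,1],p[1]+sa*P[:,0]+ca*P[:,1],P[:,2]]
t2=lambda u,v:((u+.5)/7-.5+200,(v+.5)/7-.5+155)
s2=lambda u,v:((u+.5)/5-.5+200,(v+.5)/5-.5+150)
E
python3 - <<'E'
from h import *
ct,cs=capture("top"),capture("scene")
# (view, px, station point, on drive?)
O=[(ct,t2(393,152),(50,55,78),1),(ct,t2(633,212),(50,-55,78),1),(ct,t2(577,430),(-50,-55,78),1),(ct,t2(328,372),(-50,55,78),1),
(ct,t2(397,120),(66,-49,56),0),(ct,t2(312,403),(-66,-49,56),0),
(cs,s2(172,232),(-50,55,78),1),(cs,s2(275,358),(-50,-55,78),1),(cs,s2(425,278),(50,-55,78),1),(cs,s2(148,258),(-66,-49,56),0),(cs,s2(332,165),(66,-49,56),0),
(ct,t2(488,257),(0,0,148),1),(cs,s2(297,162),(0,0,148),1)]
def res(p):
    r=[]
    for c,uv,P,d in O:
        P=np.array(P,float)+d*np.array([p[4],p[3],0]);r.append(proj(c,S(p,P))[0]-uv)
    return np.array(r)
f=least_squares(lambda p:np.r_[res(p).ravel(),p[4]/3],[450,0,-.25,-115,0],x_scale=[10,10,.1,10,1],loss="soft_l1")
p=f.x;print(p.round(3));print(res(p).round(2).tolist())
sh=S(p,[p[4],p[3],148])[0];print("shaft",sh)
b=lambda uv,z:ray(ct,uv,z)
print("shafttop px->",b(t2(488,257),148),ray(cs,s2(297,162),148))
for a,bb in(((462,285),(518,265)),):
    v=b(t2(*a),148)-b(t2(*bb),148);print("flat ang",np.arctan2(v[1],v[0])+0, "normal")
print("screw",b(t2(462,330),103),ray(cs,s2(255,236),103))
d=b(t2(462,330),103)-sh;print("screw dir rel -x",np.arctan2(-d[1],-d[0])-p[2],np.hypot(d[0],d[1]))
print("notch top px in t1",(proj(ct,S(p,[[-90,0,120],[-90,15,138],[-90,-15,138]]))-[200,155])*7)
print("stoptop",(proj(ct,S(p,[[66,76,74],[-66,76,74],[66,-224,40]]))-[200,155])*7)
E
```

```text
[ 5.42336e+02  2.04520e+01 -2.50000e-01 -1.04723e+02 -6.75000e-01]
[[-0.58, -1.93], [2.04, -0.83], [1.43, 1.48], [-0.49, -0.27], [0.16, -1.01], [0.42, 1.34], [-2.2, -1.84], [-0.56, 0.47], [0.61, -0.43], [-1.93, 0.19], [0.47, -1.0], [0.59, -0.07], [-0.51, 0.4]]
shaft [515.73965287 -80.83976184 148.        ]
shafttop px-> [515.53801936 -79.26233824 148.        ] [517.62958562 -80.91009558 148.        ]
flat ang 1.9306880579053847 normal
screw [494.26139622 -70.41716517 103.        ] [493.77991879 -73.21870429 103.        ]
screw dir rel -x -0.20146389800272035 23.873542469790202
notch top px in t1 [[167.19272943 416.34771775]
 [124.78832991 400.63301992]
 [200.43639055 421.03721338]]
stoptop [[106.84872279  24.41135249]
 [ 16.27282564 325.11690118]
 [792.01810023 222.5379167 ]]
```

```bash
python3 - <<'E'
from h import *
for n,(x0,y0,w,h) in(("top",(200,155,114,84)),("scene",(200,150,105,110))):
    c=capture(n);g=cv2.cvtColor(c["img"],cv2.COLOR_BGR2GRAY)[y0:y0+h,x0:x0+w]
    g=cv2.resize(g,None,fx=4,fy=4,interpolation=cv2.INTER_CUBIC)
    L=cv2.createLineSegmentDetector().detect(g)[0][:,0]
    A=[];W=[]
    for l in L:
        a=(l+.5)/4-.5+np.array([x0,y0,x0,y0]);d=ray(c,a[2:],60)-ray(c,a[:2],60);q=np.hypot(d[0],d[1])
        if q<45: continue
        th=np.arctan2(d[1],d[0]);th=(th+np.pi/4)%(np.pi/2)-np.pi/4
        if abs(th+.26)<.12: A.append(th);W.append(q);print(n,round(th,3),round(q),(np.round((a-[x0,y0,x0,y0])*(7 if n=="top" else 5))).astype(int))
    A,W=map(np.array,(A,W));print(n,np.sum(A*W)/W.sum(),np.median(A))
E
```

```text
top -0.259 105 [392 140 153  75]
top -0.259 77 [447 432 628 482]
top -0.258 75 [146  85 317 132]
top -0.267 102 [630 471 390 402]
top -0.259 76 [197 161 145 334]
top -0.262 70 [247 187 199 346]
top -0.257 52 [555 473 433 439]
top -0.269 54 [ 55 323  93 202]
top -0.254 49 [172 383  59 352]
top -0.269 93 [186 338 251 128]
top -0.266 93 [240 351 304 141]
top -0.267 95 [132 327 198 113]
top -0.266 93 [293 368 356 156]
top -0.258 53 [764 241 641 208]
top -0.257 92 [673 473 728 260]
top -0.261 91 [715 257 660 467]
top -0.263 76 [627 425 674 249]
top -0.262 92 [288 140 226 347]
top -0.261 92 [661 242 605 455]
top -0.264 90 [233 134 171 336]
top -0.263 92 [182 113 118 321]
top -0.26 91 [341 156 280 362]
top -0.2621446458585362 -0.26139534053997493
scene -0.261 171 [329 482 155 257]
scene -0.264 73 [293 150 226  73]
scene -0.259 124 [ 49 113 228  31]
scene -0.256 92 [475 410 328 494]
scene -0.259 158 [318 518 155 303]
scene -0.257 168 [146 268 318 489]
scene -0.254 93 [224  55 311 152]
scene -0.259 81 [ 63 163 134 256]
scene -0.268 91 [148 251  69 147]
scene -0.241 54 [268 175 188 216]
scene -0.268 63 [417 308 487 391]
scene -0.259 70 [215  78 279 152]
scene -0.257 118 [315 531 505 422]
scene -0.269 107 [169 226 272 359]
scene -0.255 97 [270 359 419 279]
scene -0.266 47 [366 220 320 167]
scene -0.258 158 [146 311 310 527]
scene -0.243 62 [187 122  95 167]
scene -0.2590404854322204 -0.25897532301126747
```

Both views give a station yaw of -0.261 rad. Next I'll refit position and write a helper that turns targets into tool-axis shifts.

```bash
cat >> h.py <<'E'
from scipy.spatial.transform import Rotation as Ro
YAW=-.261
def go(xyz,yang):
    s=get_state();q=s["orientation"];R=Ro.from_quat([q[1],q[2],q[3],q[0]]).as_matrix()
    d=R.T@(np.array(xyz)-s["position"])/1000
    a=np.arctan2(R[1,1],R[0,1]);t=(a-yang+np.pi/2)%np.pi-np.pi/2
    print("shift m",d.round(4),"turn",round(t,3),"(now y-ang",round(a,3),"tilt",R[:2,2].round(4),") t",s["time"],"q6",round(s["q"][5],3))
E
python3 - <<'E'
from h import *
ct,cs=capture("top"),capture("scene")
O=[(ct,t2(393,152),(50,55,78),1),(ct,t2(633,212),(50,-55,78),1),(ct,t2(577,430),(-50,-55,78),1),(ct,t2(328,372),(-50,55,78),1),
(ct,t2(397,120),(66,-49,56),0),(ct,t2(312,403),(-66,-49,56),0),
(cs,s2(172,230),(-50,55,78),1),(cs,s2(275,358),(-50,-55,78),1),(cs,s2(425,278),(50,-55,78),1),(cs,s2(148,255),(-66,-49,56),0),(cs,s2(332,165),(66,-49,56),0),
(ct,t2(488,257),(0,0,148),1),(cs,s2(297,162),(0,0,148),1)]
def res(p):
    r=[]
    for c,uv,P,d in O:
        P=np.array(P,float)
        if d: P[:2]*=p[3]; P+=[0,p[2],0]
        r.append(proj(c,S([p[0],p[1],YAW],P))[0]-uv)
    return np.array(r)
f=least_squares(lambda p:res(p).ravel(),[540,20,-105,1],x_scale=[10,10,10,.1],loss="soft_l1")
p=f.x;print(p.round(3));print(res(p).round(1).tolist())
P=[p[0],p[1],YAW]
print("shaft",S(P,[0,p[2],148]),"behind",S(P,[0,p[2]-81,225]))
t=S(P,[0,p[2]-81,225])[0];t[2]=404;go(t,YAW)
E
```

```text
[ 542.856   20.703 -105.257    0.944]
[[0.5, -0.9], [0.9, 0.1], [0.5, 0.4], [0.7, -1.1], [0.3, -1.0], [0.1, 1.3], [-0.6, -1.3], [-0.6, -0.8], [-0.9, -0.5], [-2.2, 0.6], [0.5, -0.9], [0.6, -0.0], [-0.5, 0.4]]
shaft [[515.69464877 -80.98978082 148.        ]] behind [[ 494.7928569  -159.24650639  225.        ]]
shift m [-0.5197 -0.6659  0.0007] turn 1.503 (now y-ang 1.242 tilt [-0. -0.] ) t 0.5 q6 -0.038
```

```bash
python3 -m creep '[[-0.52,-0.666,0,1.503,0],[-0.52,-0.666,0,1.503,0],[-0.52,-0.666,0,1.503,0],[-0.52,-0.666,0,1.503,0],[-0.52,-0.666,0,1.503,0],[-0.52,-0.666,0,1.503,0],[-0.52,-0.666,0,1.503,0],[-0.52,-0.666,0,1.503,0]]' 40; python3 -c "
from h import *
go([494.8,-159.2,404],YAW)"
```

```text
time: 1.3
position: [349.0, 259.1, 405.0]
orientation: [0.0, 0.694, 0.72, 0.0]
contact_force: [0.8, 0.3, -0.8]
gripper_width: -0.002
grip_force: 0.0
shift m [-0.4233  0.1304  0.0009] turn 0.297 (now y-ang 0.036 tilt [0.0008 0.0004] ) t 1.3 q6 0.543
```

```bash
python3 -m creep '[[-0.415,0.128,0,0.27,0],[-0.415,0.128,0,0.27,0],[-0.415,0.128,0,0.27,0],[-0.415,0.128,0,0.27,0],[-0.415,0.128,0,0.27,0],[-0.415,0.128,0,0.27,0],[-0.415,0.128,0,0.27,0],[-0.415,0.128,0,0.27,0]]';python3 -m creep '[[0,0,0,0,0],[0,0,0,0,0],[0,0,0,0,0]]'; python3 -c "
from h import *
go([494.8,-159.2,225],YAW)"
```

```text
time: 2.1
position: [483.0, -118.3, 405.0]
orientation: [0.0, 0.783, 0.622, 0.0]
contact_force: [0.6, 1.6, 0.7]
gripper_width: 0.006
grip_force: 0.0
time: 2.4
position: [482.8, -115.4, 404.8]
orientation: [-0.0, 0.783, 0.622, 0.0]
contact_force: [-1.4, -0.0, 0.6]
gripper_width: -0.002
grip_force: 0.0
shift m [-0.04    0.0216  0.1798] turn 0.033 (now y-ang -0.228 tilt [0.0001 0.0001] ) t 2.4 q6 -0.058
```

```bash
python3 -m creep '[[-0.04,0.0216,0.03,0.033,0],[-0.04,0.0216,0.06,0.033,0],[-0.04,0.0216,0.095,0.033,0],[-0.04,0.0216,0.13,0.033,0],[-0.04,0.0216,0.14,0.033,0],[-0.04,0.0216,0.14,0.033,0]]'; python3 - <<'E'
from h import *
go([494.8,-159.2,225],YAW)
c=capture("scene");cv2.imwrite("pics/s2.png",cv2.resize(c["img"][120:270,190:340],None,fx=4,fy=4,interpolation=cv2.INTER_CUBIC))
E
```

```text
time: 3.0
position: [494.9, -158.8, 264.2]
orientation: [-0.001, 0.793, 0.61, -0.0]
contact_force: [-0.4, 0.4, 0.3]
gripper_width: -0.001
grip_force: 0.0
shift m [-0.0004  0.0001  0.0392] turn 0.001 (now y-ang -0.26 tilt [-0.0015  0.0006] ) t 3.0 q6 -0.1
```

View pics/s2.png

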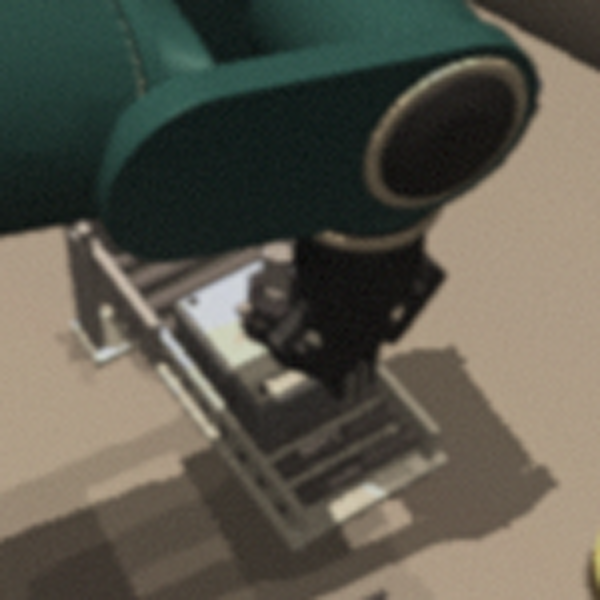

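The fingertips at about (345,390) are behind the drive's rear face at about (270,400), between the rails. I'll lower and start pushing.

```bash
python3 -m creep '[[0,0,0.02,0,0],[0,0,0.039,0,0],[0,0,0.039,0,0],[0.004,0,0.039,0,0],[0.008,0,0.039,0,0],[0.012,0,0.039,0,0],[0.016,0,0.039,0,0],[0.02,0,0.039,0,0]]'; python3 -m creep '[[0.005,0,0,0,0],[0.01,0,0,0,0],[0.015,0,0,0,0],[0.02,0,0,0,0],[0.025,0,0,0,0],[0.03,0,0,0,0],[0.035,0,0,0,0],[0.04,0,0,0,0]]';python3 -m creep '[[0.005,0,0,0,0],[0.01,0,0,0,0],[0.015,0,0,0,0],[0.02,0,0,0,0],[0.025,0,0,0,0],[0.03,0,0,0,0],[0.033,0,0,0,0],[0.035,0,0,0,0]]'
```

```text
time: 3.85
position: [500.3, -140.2, 226.3]
orientation: [0.0, 0.793, 0.609, 0.0]
contact_force: [-0.8, -2.9, 2.4]
gripper_width: 0.001
grip_force: 1.3
time: 4.65
position: [510.5, -101.4, 225.6]
orientation: [-0.0, 0.793, 0.609, -0.0]
contact_force: [-0.8, -2.6, 1.6]
gripper_width: -0.001
grip_force: 1.3
time: 5.45
position: [519.6, -67.7, 225.7]
orientation: [-0.0, 0.793, 0.609, -0.0]
contact_force: [-0.8, -1.7, 0.7]
gripper_width: -0.002
grip_force: 1.0
```

```bash
python3 -m creep '[[0.003,0,0,0,0],[0.006,0,0,0,0],[0.009,0,0,0,0],[0.012,0,0,0,0],[0.014,0,0,0,0],[0.016,0,0,0,0],[0.018,0,0,0,0],[0.018,0,0,0,0]]'; python3 -m creep '[[0.001,0,0,0,0],[0.002,0,0,0,0],[0.003,0,0,0,0],[0.004,0,0,0,0],[0.004,0,0,0,0]]'
```

```text
time: 6.25
position: [524.3, -50.4, 225.7]
orientation: [-0.0, 0.793, 0.609, 0.0]
contact_force: [-0.3, -0.8, 0.5]
gripper_width: -0.002
grip_force: 0.0
time: 6.75
position: [525.2, -46.7, 225.7]
orientation: [0.0, 0.793, 0.609, 0.0]
contact_force: [0.4, -1.4, -0.7]
gripper_width: 0.002
grip_force: 0.2
```

```bash
for i in 1 ; do python3 -m creep '[[0.001,0,0,0,0],[0.002,0,0,0,0],[0.003,0,0,0,0],[0.003,0,0,0,0]]'; python3 -m creep '[[0.001,0,0,0,0],[0.002,0,0,0,0],[0.003,0,0,0,0],[0.003,0,0,0,0]]'; done; python3 - <<'E'
from h import *
s=get_state();P=[542.856,20.703,YAW];d=s["position"][:2]-np.array(P[:2]);c,n=np.cos(YAW),np.sin(YAW);print("station xy",c*d[0]+n*d[1],-n*d[0]+c*d[1])
E
```

```text
time: 7.15
position: [526.0, -43.8, 225.7]
orientation: [-0.0, 0.793, 0.609, 0.0]
contact_force: [1.1, -0.1, -0.1]
gripper_width: 0.001
grip_force: 0.1
time: 7.55
position: [526.6, -41.3, 225.7]
orientation: [0.0, 0.793, 0.609, -0.001]
contact_force: [-2.6, -7.7, 0.5]
gripper_width: -0.002
grip_force: 4.1
station xy 0.3416514154611061 -64.10427364247022
```

```bash
python3 -m creep '[[0.001,0,0,0,0],[0.001,0,0,0,0],[0.001,0,0,0,0]]';python3 -m creep '[[0.001,0,0,0,0],[0.001,0,0,0,0],[0.001,0,0,0,0]]'
```

```text
time: 7.85
position: [526.8, -41.0, 225.7]
orientation: [0.001, 0.793, 0.609, -0.001]
contact_force: [-5.2, -15.7, 2.2]
gripper_width: -0.001
grip_force: 8.5
time: 8.15
position: [526.9, -40.6, 225.7]
orientation: [0.001, 0.793, 0.609, -0.002]
contact_force: [-9.3, -25.5, 3.2]
gripper_width: -0.001
grip_force: 13.1
```

```bash
python3 -m creep '[[-0.003,0,0,0,0],[-0.01,0,0,0,0],[-0.03,0,0,0,0],[-0.03,0,-0.05,0,0],[-0.04,0,-0.1,0,0.085],[-0.09,0,-0.12,0,0.085],[-0.14,0,-0.12,0,0.085],[-0.19,0,-0.12,0,0.085]]';python3 -m creep '[[-0.05,0,0,0,0.085],[-0.05,0,0,0,0.085]]'; python3 - <<'E'
from h import *
def crop(n,x0,y0,w,h,k,out):
    c=capture(n);im=cv2.resize(c["img"][y0:y0+h,x0:x0+w],None,fx=k,fy=k,interpolation=cv2.INTER_CUBIC);cv2.imwrite(out,im);return c,im
ct,a=crop("top",200,155,70,75,8,"pics/t3.png")
cs,b=crop("scene",200,145,80,75,8,"pics/s3.png")
P=[542.856,20.703,YAW]
print("pred shaft top crop",(proj(ct,S(P,[0,0,148]))-[200,155])*8,(proj(cs,S(P,[0,0,148]))-[200,145])*8)
E
```

```text
time: 8.95
position: [478.5, -220.1, 346.9]
orientation: [0.001, 0.793, 0.61, 0.001]
contact_force: [0.9, 0.4, -0.0]
gripper_width: 0.68
grip_force: 0.0
time: 9.15
position: [464.6, -271.3, 345.6]
orientation: [0.0, 0.794, 0.607, -0.0]
contact_force: [-0.4, -0.2, -0.2]
gripper_width: 0.989
grip_force: 0.0
pred shaft top crop [[256.57106407 206.51049965]] [[297.41411169 103.04811285]]
```

View pics/t3.png

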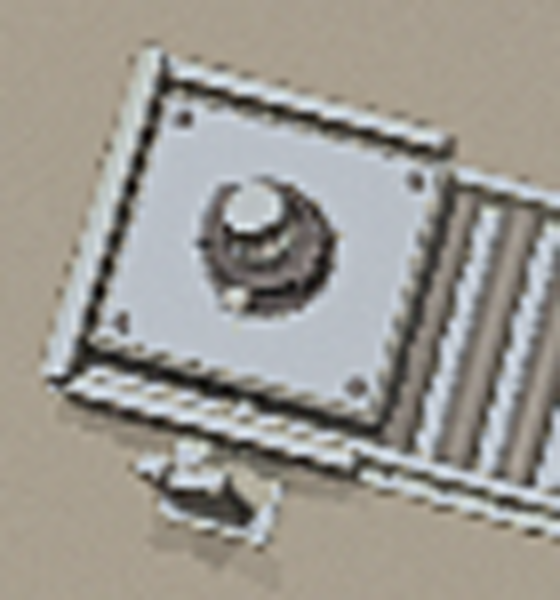

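View pics/s3.png

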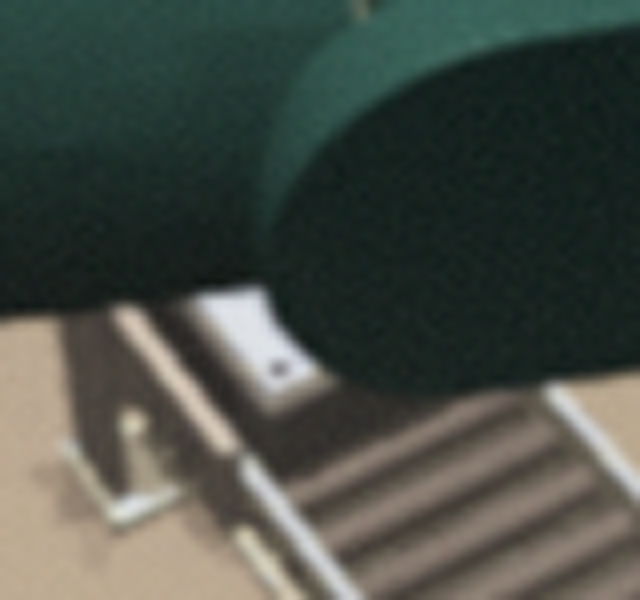

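In the top view the drive is home. Its corner screws are at (184,118), (416,180), (357,385) and (121,322), the shaft top is near (255,207), and the set screw is at (234,298). The arm blocks the scene view. Now I'll compute the drive centre, flat angle and collar angle.

```bash
python3 - <<'E'
from h import *
c=capture("top");u=lambda a,b:((a+.5)/8-.5+200,(b+.5)/8-.5+155)
A=np.array([ray(c,u(*q),78)[:2] for q in((184,118),(416,180),(357,385),(121,322))]);print("drive centre",A.mean(0))
for i,j in((0,1),(3,2),(0,3),(1,2)):
    d=A[j]-A[i];print("edge",np.hypot(*d).round(1),round((np.arctan2(d[1],d[0])+np.pi/4)%(np.pi/2)-np.pi/4,3))
sc=ray(c,u(234,298),104)[:2];d=sc-A.mean(0);print("screw",sc,"collar ang",np.arctan2(-d[1],-d[0])-YAW,np.hypot(*d))
g=cv2.cvtColor(c["img"],cv2.COLOR_BGR2GRAY).astype(float)
print(g[174:190,222:244].astype(int))
# D-shape fit of shaft top, model: bright disc cut by flat, blurred
yy,xx=np.mgrid[0:15*8,0:14*8]/8.0
w=g[174:186,225:239]
def model(p):
    cx,cy,th=p[:3]
    uu=np.stack([(np.arange(14*6)+.5)/6-.5]*72);vv=np.stack([(np.arange(72)+.5)/6-.5]*84,1)
    k=c["fx"]/(c_z)
    X=(uu-cx)/k;Y=(vv-cy)/k
    n=X*np.sin(th)+Y*np.cos(th)
    m=1/(1+np.exp(np.clip((np.hypot(X,Y)-10)*3,-50,50)))/(1+np.exp(np.clip((n-6)*3,-50,50)))
    m=cv2.GaussianBlur(m,(0,0),6*.6);return m.reshape(12,6,14,6).mean((1,3))
R=cv2.Rodrigues(np.array(c["rvec"],float))[0];c_z=(R@[542.9,20.7,148]+np.ravel(c["tvec"]))[2]
best=[]
for th in np.arange(-.6,1.6,.05):
  for cx in np.arange(5,9,.25):
    for cy in np.arange(4,9,.25):
      m=model((cx,cy,th));mask=np.ones_like(w,bool)
      # only where model disc or its upper surrounds on collar/top; robust linear fit
      wt=np.clip(1.3-np.hypot(*(np.mgrid[0:12,0:14]-np.array([cy,cx])[:,None,None]))/5.5,0,1)**.5
      B=np.c_[m.ravel(),np.ones(m.size)]*wt.ravel()[:,None]
      r=np.linalg.lstsq(B,w.ravel()*wt.ravel(),rcond=None)[1];best.append((float(r[0])/wt.sum(),th,cx+225,cy+174))
best.sort()
for b in best[:8]:print(np.round(b,2),ray(c,b[2:],148)[:2].round(1))
# image 'down' corresponds to world dir:
p0=ray(c,(231,180),148);p1=ray(c,(231+10*np.sin(best[0][1]),180+10*np.cos(best[0][1])),148);v=p1-p0
print("shaft angle",(np.arctan2(-v[1],-v[0])-YAW))
E
```

```text
drive centre [543.0478704   22.57384148]
edge 87.4 -0.255
edge 87.8 -0.25
edge 78.1 -0.262
edge 77.7 -0.258
screw [520.78288435  32.52590443] collar ang -0.1593418821405046 24.387971633703046
[[189 192 190 189 191 190 189 188 189 189 191 191 190 191 190 190 190 191
  190 190 192 191]
 [190 189 189 191 191 190 191 192 191 191 190 193 192 189 190 189 191 192
  190 191 189 191]
 [189 191 191 190 190 192 192 192 191 191 191 194 196 192 194 194 192 188
  187 192 191 189]
 [189 190 188 191 192 193 195 194 194 171 144 119 158 196 198 196 192 188
  191 189 188 190]
 [190 189 191 191 198 134 103 107 184 194 192 166 105  73  94 192 200 194
  190 191 189 188]
 [192 189 191 197 166 105 107 189 195 191 193 197 184  95  83  80 166 196
  195 192 190 191]
 [189 192 194 200 133  98 166 192 192 189 192 195 208 106  45  91  69 129
  192 193 193 189]
 [190 191 196 164 105  86 194 197 190 191 193 197 208 102  46  55  98  41
  167 196 194 188]
 [190 191 200 136  96  96 195 201 197 196 199 204 159  68  73  65 102  78
   91 191 195 191]
 [191 194 199 133  96 104  41 196 210 211 157  69  48  57 117 107 105 1
[... 417 characters left out ...]
77 101  95  75  60  50  69  66 103 114 109 135  58
   39 100 190 190]
 [192 191 197 168 108  55  71 107 110 111 109 113 116 123 124 116  74  29
   39 173 197 193]]
[ 1.14622e+03 -6.00000e-01  2.30000e+02  1.78000e+02] [550.5  26.5]
[ 1.15083e+03 -5.50000e-01  2.30000e+02  1.78000e+02] [550.5  26.5]
[ 1.15532e+03 -5.00000e-01  2.30000e+02  1.78000e+02] [550.5  26.5]
[ 1.15966e+03 -4.50000e-01  2.30000e+02  1.78000e+02] [550.5  26.5]
[ 1.16381e+03 -4.00000e-01  2.30000e+02  1.78000e+02] [550.5  26.5]
[1165.66    1.55  230.    178.  ] [550.5  26.5]
[ 1.16606e+03 -6.00000e-01  2.30250e+02  1.78000e+02] [550.5  25.8]
[1166.77    1.5   230.    178.  ] [550.5  26.5]
shaft angle -0.30642496902810257
```

The pixel array puts the shaft flat at θ ≈ 0.6 and the shaft at about (543.3, 22.2). The collar angle is about -0.16. I'll move above the shaft with the fingers aligned to the flat.

```bash
python3 -c "
from h import *
go([543.3,22.2,346],.34)"
```

```text
shift m [ 0.2993 -0.0004 -0.0003] turn -0.602 (now y-ang -0.262 tilt [-0.0001  0.0006] ) t 9.3 q6 -0.306
```

```bash
python3 -m creep '[[0.05,0,0,-0.15,0.085],[0.1,0,0,-0.3,0.085],[0.15,0,0,-0.45,0.07],[0.2,0,0,-0.602,0.07],[0.25,0,0,-0.602,0.07],[0.2993,-0.0004,0,-0.602,0.07],[0.2993,-0.0004,0,-0.602,0.07],[0.2993,-0.0004,0,-0.602,0.07]]'; python3 -c "
from h import *
go([543.3,22.2,286],.34)"
```

```text
time: 10.1
position: [543.0, 24.5, 345.6]
orientation: [-0.0, 0.575, 0.818, -0.0]
contact_force: [-0.1, 0.7, 0.4]
gripper_width: 0.818
grip_force: 0.0
shift m [-0.0023 -0.0005  0.0596] turn 0.005 (now y-ang 0.345 tilt [-0.0003  0.0001] ) t 10.1 q6 -0.347
```

```bash
python3 -m creep '[[0,0,0.015,0,0.06],[0,0,0.03,0,0.06],[0,0,0.045,0,0.06],[0,0,0.06,0,0.06],[0,0,0.06,0,0.06],[0,0,0.06,0,0.06]]'; python3 - <<'E'
from h import *
go([543.3,22.2,286],.34)
E
```

```text
time: 10.7
position: [543.2, 22.0, 285.4]
orientation: [-0.0, 0.577, 0.817, -0.0]
contact_force: [-0.4, 0.2, -0.6]
gripper_width: 0.704
grip_force: 0.0
shift m [ 0.0002  0.0001 -0.0006] turn 0.001 (now y-ang 0.341 tilt [-0.0007 -0.    ] ) t 10.7 q6 -0.347
```

```bash
python3 -m creep '[[0,0,0,0,0.03],[0,0,0,0,0.025],[0,0,0,0,0.022],[0,0,0,0,0.005],[0,0,0,0,0.005],[0,0,0,0,0.005],[0,0,0,0,0.005]]' 40; python3 -m creep '[[0,0,0,0,0.005],[0,0,0,0,0.005],[0,0,0,0,0.005]]'; python3 - <<'E'
from h import *
s=get_state();print(s["gripper_width"]*85.4,s["ft_torque"]);go([543.3,22.2,286],.34)
E
```

```text
time: 11.4
position: [543.2, 22.3, 286.4]
orientation: [0.0, 0.577, 0.817, -0.0]
contact_force: [-2.6, -0.1, 5.2]
gripper_width: 0.204
grip_force: 38.9
time: 11.7
position: [543.2, 22.3, 286.4]
orientation: [0.0, 0.577, 0.817, -0.0]
contact_force: [-3.7, -0.3, 5.7]
gripper_width: 0.203
grip_force: 38.9
17.34141921378881 [-0.29499785  1.03207466  0.09466317]
shift m [-0.0001  0.0001  0.0004] turn 0.001 (now y-ang 0.341 tilt [ 0.     -0.0002] ) t 11.7 q6 -0.347
```

```bash
python3 -m creep '[[0,0,0,0,0.005],[0,0,0,0,0.005],[0,0,0,0,0.005],[0,0,0,0,0.005]]' 90; python3 - <<'E'
from h import *
s=get_state();print(s["gripper_width"]*85.4,s["ft_torque"],s["contact_force"])
E
```

```text
time: 12.1
position: [543.2, 22.3, 286.7]
orientation: [0.0, 0.577, 0.817, -0.0]
contact_force: [-4.2, -1.0, 9.6]
gripper_width: 0.179
grip_force: 87.8
15.289298729727893 [-0.46301232  1.57526421  0.04116814] [-4.1652075  -0.97115387  9.60721405]
```

```bash
python3 -m creep '[[0,0,0,0.08,0.005],[0,0,0,0.16,0.005],[0,0,0,0.24,0.005],[0,0,0,0.32,0.005],[0,0,0,0.4,0.005],[0,0,0,0.48,0.005],[0,0,0,0.56,0.005],[0,0,0,0.602,0.005]]'; python3 -m creep '[[0,0,0,0,0.005],[0,0,0,0,0.005],[0,0,0,0,0.005]]'; python3 - <<'E'
from h import *
s=get_state();print(s["gripper_width"]*85.4,s["ft_torque"],s["contact_force"]);go([543.3,22.2,286],YAW)
E
```

```text
time: 12.9
position: [543.1, 22.1, 286.7]
orientation: [0.0, 0.794, 0.608, -0.0]
contact_force: [-4.7, -3.0, 9.9]
gripper_width: 0.178
grip_force: 88.3
time: 13.2
position: [543.1, 22.1, 286.6]
orientation: [0.0, 0.793, 0.609, -0.0]
contact_force: [-5.2, -3.7, 9.5]
gripper_width: 0.178
grip_force: 87.8
15.20296359364722 [-0.27413641  1.86910544 -0.0485044 ] [-5.19894676 -3.71793534  9.50812707]
shift m [0.0001 0.0002 0.0006] turn -0.0 (now y-ang -0.261 tilt [-0.0005 -0.0005] ) t 13.2 q6 0.255
```

```bash
python3 -m creep '[[0,0,0,0,0.03],[0,0,0,0,0.06],[0,0,0,0,0.06],[0,0,0,0,0.06],[0,0,-0.03,0,0.06],[0,0,-0.06,0,0.06],[0,0,-0.08,0,0.06],[0,0,-0.08,0,0.06]]' 40; python3 -m creep '[[0.04,0,0,-0.15,0.06],[0.08,0,0,-0.3,0.06],[0.12,0,0,-0.45,0.06],[0.16,0,0,-0.6,0.06],[0.2,0,0,-0.75,0.06],[0.24,0,0,-0.9,0.06],[0.25,0,0,-1.05,0.06],[0.25,0,0,-1.2,0.06]]'; python3 - <<'E'
from h import *
c=capture("top");a=c["img"][170:200,215:255];s=capture("scene");b=s["img"][150:205,225:280]
A=cv2.resize(a,(480,360),interpolation=cv2.INTER_CUBIC);B=cv2.resize(b,(360,360),interpolation=cv2.INTER_CUBIC)
cv2.imwrite("pics/c4.png",cv2.resize(np.hstack([A,B]),(800,343)))
g=cv2.cvtColor(c["img"],cv2.COLOR_BGR2GRAY);print(g[176:192,224:244])
go([543.3,22.2,346],1.15)
print((proj(s,S([543.3,22.2,YAW],[[0,0,148],[-10,0,148],[0,10,148]]))))
E
```

```text
time: 14.0
position: [543.5, 22.3, 368.8]
orientation: [0.001, 0.793, 0.609, 0.002]
contact_force: [0.1, -0.6, -0.2]
gripper_width: 0.709
grip_force: 0.0
time: 14.8
position: [607.8, 265.8, 363.8]
orientation: [-0.001, 0.307, 0.952, -0.001]
contact_force: [0.1, -0.0, -0.7]
gripper_width: 0.702
grip_force: 0.0
[[198 196 199 199 198 201 200 200 202 202 200 203 201 198 197 196 197 199
  196 198]
 [199 199 201 199 204 201 166 129 140 125 167 203 204 202 201 198 198 195
  196 196]
 [198 203 204 142 113 134 188 203 206 148  97  82 117 168 200 203 199 198
  197 195]
 [198 203 174 111 134 200 201 198 200 209 180  89  87  94 175 203 204 199
  197 197]
 [199 208 141  88 191 202 200 198 198 201 217 112  51  99  70 135 199 202
  198 195]
 [203 170 116 109 202 205 202 200 201 201 215 105  36  59 106  43 174 203
  200 196]
 [206 143  99 102 206 214 211 204 205 206 217 113  70  65 107  82  69 197
  204 197]
 [172 120  98 111  49  34  94 144 176 212 179  78 124 116 112 106  89 154
  198 202]
 [192 133 107 118  52  64  66  58  55  54  59  44 119 104 106 124  91  80
  172 197]
 [144  52  70 105  61 144 122 105  89  77  78  52  62 100 144 126  45  60
  198 204]
 [215 139 100 110  91  79 162 199 204 181 120  64 111 115 148 140  54  86
  201 200]
 [208 140  80 108 118 114  85 106 104 108  71  64  90 128 143  63  15 115
  202 201]
 [206 179 103  69 113 111 104  84  71  76  91  97 107 133 146  63  42 105
  197 199]
 [203 174 111  59  56 110 114 110 119 119 122 132 127 124  74  33  45 181
  202 198]
 [201 208 162 101  76 100 106 109 128 140 124  78  21  74  35  29  97 204
  203 197]
 [198 201 212 125 174 215 207  95  11  15  24  22  37  66  66 102 165 198
  199 196]]
shift m [-0.0902 -0.2337  0.0185] turn -0.207 (now y-ang 0.943 tilt [-0.0015 -0.0006] ) t 14.9 q6 -0.571
[[236.89127317 157.53109247]
 [233.73642919 158.95812826]
 [234.9877161  155.34141249]]
```

View pics/c4.png

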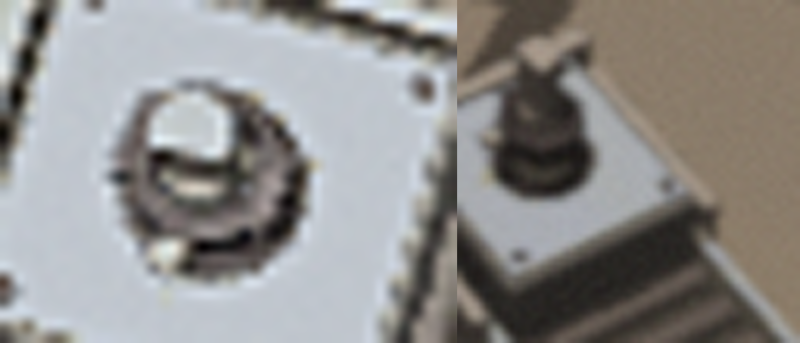

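The flat's lower edge now slopes parallel to the track, so it faces the guide. The set screw is at about (165,252) in the crop, which puts the collar at -0.165. Now I'll go over the collar.

```bash
python3 -m creep '[[-0.015,-0.04,0,-0.1,0.06],[-0.03,-0.08,0,-0.207,0.06],[-0.045,-0.12,0,-0.207,0.06],[-0.06,-0.16,0,-0.207,0.06],[-0.075,-0.2,0,-0.207,0.06],[-0.0902,-0.2337,0,-0.207,0.06],[-0.0902,-0.2337,0,-0.207,0.06],[-0.0902,-0.2337,0,-0.207,0.06]]' 30;python3 -m creep '[[0,0,0,0,0.06],[0,0,0,0,0.06]]'; python3 -c "
from h import *
go([543.3,22.2,257],1.145)"
```

```text
time: 15.7
position: [542.2, 21.2, 365.5]
orientation: [0.0, 0.214, 0.977, 0.0]
contact_force: [0.3, -0.6, 0.6]
gripper_width: 0.703
grip_force: 0.0
time: 15.9
position: [542.7, 22.8, 365.5]
orientation: [-0.0, 0.211, 0.978, 0.0]
contact_force: [-0.7, -0.5, 0.1]
gripper_width: 0.702
grip_force: 0.0
shift m [-0.0009 -0.0003  0.1085] turn 0.001 (now y-ang 1.146 tilt [-0.0003  0.0001] ) t 15.9 q6 -1.151
```

```bash
python3 -m creep '[[-0.001,0,0.02,0,0.06],[-0.001,0,0.04,0,0.06],[-0.001,0,0.06,0,0.06],[-0.001,0,0.08,0,0.06],[-0.001,0,0.1,0,0.06],[-0.001,0,0.1085,0,0.06],[-0.001,0,0.1085,0,0.06],[-0.001,0,0.1085,0,0.06]]' 25; python3 - <<'E'
from h import *
go([543.3,22.2,257],1.145)
c=capture("scene");cv2.imwrite("pics/s5.png",cv2.resize(c["img"][140:230,190:310],None,fx=5,fy=5,interpolation=cv2.INTER_CUBIC))
E
```

```text
time: 16.7
position: [543.7, 21.9, 258.0]
orientation: [0.0, 0.211, 0.978, 0.0]
contact_force: [0.2, -0.0, 0.3]
gripper_width: 0.701
grip_force: 0.0
shift m [0.0005 0.0001 0.001 ] turn 0.001 (now y-ang 1.146 tilt [0.0006 0.    ] ) t 16.7 q6 -1.153
```

View pics/s5.png

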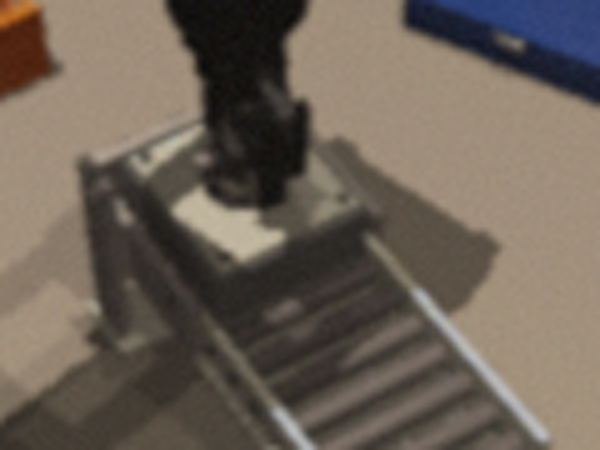

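The fingers straddle the collar, with their tips at about (280,200). Now to close.

```bash
python3 -m creep '[[0,0,0.001,0,0.05],[0,0,0.001,0,0.046],[0,0,0.001,0,0.044],[0,0,0.001,0,0.042],[0,0,0.001,0,0.035],[0,0,0.001,0,0.035],[0,0,0.001,0,0.035],[0,0,0.001,0,0.035]]' 25; python3 - <<'E'
from h import *
s=get_state();print(s["gripper_width"]*85.4,s["ft_torque"],s["contact_force"],s["grip_force"]);go([543.3,22.2,257],1.145)
E
```

```text
time: 17.55
position: [543.5, 21.5, 256.6]
orientation: [0.0, 0.211, 0.978, 0.0]
contact_force: [-1.5, -0.1, 5.0]
gripper_width: 0.485
grip_force: 25.3
41.43488278617572 [ 0.0080846   0.18871031 -0.01323598] [-1.48942357 -0.13988247  5.02428186] 25.31671643257141
shift m [ 0.0004  0.0005 -0.0004] turn 0.001 (now y-ang 1.146 tilt [ 0.0005 -0.    ] ) t 17.55 q6 -1.153
```

```bash
python3 -m creep '[[0,0,-0.002,0,0.035],[0,0,-0.004,0,0.035],[0,0,-0.006,0,0.035],[0,0,-0.008,0,0.035],[0,0,-0.008,0,0.035],[0,0,-0.008,0,0.035]]' 35; python3 -c "
from h import *
s=get_state();print(s['gripper_width']*85.4,s['ft_torque'],s['contact_force'])"; python3 -m creep '[[0,0,0,-0.04,0.035],[0,0,0,-0.08,0.035],[0,0,0,-0.12,0.035],[0,0,0,-0.165,0.035],[0,0,0,-0.165,0.035],[0,0,0,-0.165,0.035]]';  python3 -c "
from h import *
s=get_state();print(s['gripper_width']*85.4,s['ft_torque'],s['contact_force']);go([543.3,22.2,257],YAW+np.pi/2)"
```

```text
time: 18.15
position: [543.4, 21.5, 264.2]
orientation: [0.0, 0.211, 0.978, 0.0]
contact_force: [0.1, 0.9, -1.2]
gripper_width: 0.489
grip_force: 35.6
41.75903239600854 [ 0.04337481 -0.00496273  0.01783009] [ 0.06045027  0.87952528 -1.21080984]
time: 18.75
position: [543.4, 21.5, 264.1]
orientation: [-0.0, 0.13, 0.991, -0.0]
contact_force: [-0.3, -0.4, -1.5]
gripper_width: 0.487
grip_force: 35.5
41.574269053165175 [ 0.00029583 -0.04206165  0.00042   ] [-0.30184946 -0.39085718 -1.52334392]
shift m [0.0003 0.0006 0.0071] turn -0.0 (now y-ang 1.31 tilt [-0.0001 -0.    ] ) t 18.75 q6 -1.317
```

```bash
python3 -m creep '[[0,0,-0.004,0,0.035],[0,0,-0.008,0,0.035],[0,0,-0.012,0,0.035],[0,0,-0.016,0,0.035],[0,0,-0.019,0,0.035],[0,0,-0.0213,0,0.035],[0,0,-0.0213,0,0.035],[0,0,-0.0213,0,0.035]]'; python3 - <<'E'
from h import *
s=get_state();print(s['gripper_width']*85.4,s['ft_torque'],s['contact_force']);go([543.3,22.2,285.5],YAW+np.pi/2)
c=capture("scene");a=cv2.resize(c["img"][140:215,200:275],(480,480),interpolation=cv2.INTER_CUBIC)
t=capture("top");b=cv2.resize(t["img"][160:215,205:260],(320,320),interpolation=cv2.INTER_CUBIC)
cv2.imwrite("pics/c6.png",np.hstack([a,np.vstack([b,np.zeros((160,320,3),np.uint8)])]))
sc=S([543.3,22.2,YAW],[[-28.5,0,132],[-10,0,148],[0,0,148]])
print(((proj(c,sc)-[200,140])+.5)*6.4,((proj(t,sc)-[205,160])+.5)*5.82+[480,0])
E
```

```text
time: 19.55
position: [543.4, 21.5, 285.4]
orientation: [-0.0, 0.13, 0.992, 0.0]
contact_force: [-0.3, -0.7, -0.1]
gripper_width: 0.487
grip_force: 35.5
41.587958142635394 [0.07440799 0.00766168 0.04240046] [-0.27452071 -0.67348787 -0.05706076]
shift m [ 0.0002  0.0006 -0.0001] turn 0.001 (now y-ang 1.311 tilt [-0.0001  0.    ] ) t 19.55 q6 -1.318
[[183.25515148 167.84723942]
 [219.11314678 124.53202084]
 [239.30414828 115.3989918 ]] [[622.53351556 187.89583995]
 [631.0839958  143.53495369]
 [637.24512766 123.06557817]]
```

View pics/c6.png

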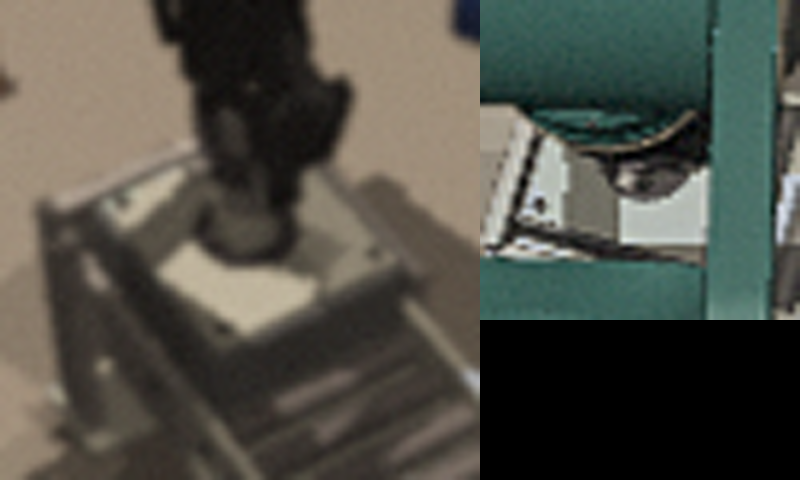

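The boss is bare at about (240,235) in the scene half, and the fingers hold something 41.6 mm wide, so the collar is lifted. The screw isn't clear in the shadow, so I'll check it numerically.

```bash
python3 - <<'E'
from h import *
c=capture("scene");t=capture("top");np.set_printoptions(linewidth=200)
P=[543.3,22.2,YAW]
pts=[[-28.5,0,132],[-24,0,132],[-20,0,132],[-20,0,125],[0,0,96],[-15,0,96],[-50,0,78],[-90,0,138]]
print("scene",proj(c,S(P,pts)).round(1).tolist());print("top",proj(t,S(P,pts)).round(1).tolist())
g=cv2.cvtColor(c["img"],cv2.COLOR_BGR2GRAY);print("scene rows156-184 cols220-250");print(g[156:184,220:250])
g=cv2.cvtColor(t["img"],cv2.COLOR_BGR2GRAY);print("top rows182-200, cols 220-246");print(g[182:200,220:246])
E
```

```text
scene [[228.1, 165.7], [229.6, 165.1], [230.8, 164.5], [230.9, 166.3], [237.5, 170.6], [232.9, 172.7], [222.5, 182.0], [208.1, 173.3]]
top [[229.0, 191.8], [229.5, 190.2], [229.9, 188.8], [230.1, 189.3], [232.9, 184.5], [231.4, 189.6], [228.4, 202.3], [222.2, 213.2]]
scene rows156-184 cols220-250
[[144 145 147 145 145 145 145 147 141 119  68  28  15  22  24  27  26  14  21  20  20  18  24  32  37  30  29  29  29  30]
 [147 144 145 144 144 145 146 145 143 119  71  28  26  29  42  51  41  31  25  18  17  22  27  32  30  26  23  24  23  22]
 [143 144 145 147 146 144 144 145 144 121  74  35  26  30  42  53  54  41  27  22  20  22  27  26  26  23  20  19  23  21]
 [147 144 145 144 145 145 144 146 144 122  83  39  31  27  38  52  55  49  32  22  22  25  27  23  23  16  19  20  21  25]
 [144 147 144 143 146 143 145 145 143 130  88  51  38  31  42  47  50  45  32  22  22  21  22  21  21  17  25  21  16  21]
 [144 146 144 146 145 145 142 148 151 143 106  58  36  30  37  48  53  47  37  25  20  19  21  20  21  22  18  20  22  16]
 [145 147 145 144 141 140 139 154 164 161 127  69  39  31  35  4
[... 3899 characters left out ...]
  77  73  82  74  81  93 191 197 189 187 188 195 124  92]
 [ 97 107 111 112 107 109 110 110 102 198 186 144 118 105 140 144 194 198 192 187 185 184 188 195 122  91]
 [103 105 111 110 109 107 111 105  99 189 196 194 195 199 195 193 189 189 184 186 184 186 187 195 122  92]
 [101 106 104 107 106 112 110 104  94 187 189 185 187 187 188 188 187 185 186 185 184 186 185 195 123  91]
 [ 99 106 110 107 110 108 111 105  96 186 189 185 185 185 185 184 185 184 183 181 183 187 186 197 121  92]
 [113 111 113 106 105 111 108 106  95 188 188 184 184 186 183 185 185 186 185 185 185 186 185 195 123  90]
 [ 67  88 116 119 115 113 109 104  97 186 191 186 186 186 185 183 186 184 188 185 186 186 192 160 102  96]]
```

The screw head shows at (229.5, 190.5) in the top view, against a predicted (229.0–229.5, 190–192). Lateral force is under 1 N, and the drive and shaft have not moved. I'll hand in.

```bash
python3 -c "
from rig import *
print(hand_in())"
```

```text
the job is handed in; nothing more can be done
None
```

I handed the job in at about 20 s with the drive unit home, the flat facing the key guide, and the collar held level on the flat with its set screw in front; the result came back without a verdict.

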